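# Seat the proud slide and snap the slide box shut

### The arm

A 6-joint arm with a two-finger parallel gripper is mounted at the origin on the work surface. World frame = base frame: x ahead of the robot, y to its left, z up, the work surface at z = 0. Lengths are in m, angles in degrees, forces in N, time in s.
With the tool pointing down it reaches from about 0.25 to 0.725 m from the base axis. Payload 9.7 kg.
Tool frame: the origin (TCP) lies on the mounting face of the last link; the fingertips stand 173 mm ahead of it and the grasp point (between the pads) lies 155 mm ahead of it; z points along the fingers, y is the line along which they close (so a half turn about z gives the same grasp; the last joint's range is limited). The gripper opens to 85 mm and grips with 20 to 120 N. Pads are 22 mm wide; open, the fingers measure 114 mm over their backs; the gripper's body (76 mm by 85 mm) begins 54 mm behind the grasp point. The pads swing forward as they close: fully open they stand 13 mm farther back than shut.
Start: joints at [76.948, 4.979, 10.078, 95.1, 0, 90], TCP at [0.124, 0.536, 0.405] pointing down, gripper open.
Joint ranges: [-179.16, 179.16], [-48.56, 103.87], [-65.8, 70.77], [-126.05, 130.52], [-82.76, 87.17], [-180, 180]. Speed limits (degrees/s): [127.2, 127.2, 147.25, 180, 180, 180].

### API

Orientations are given as [roll, pitch, yaw] about the fixed x, y, z axes, in that order (R = Rz(yaw) Ry(pitch) Rx(roll)).
In Python, from workcell import bot, camera, camera_model, outline_of, pinpoint gives the robot as it stands.
- The arm moves only by the tool move_arm, never from a script. Its arguments are lists of equal length, an entry for each row: "jaw": the closure, from 0 (fully open) to 1 (shut); "delta_pos": the shift along the world's x, y, z in m, a list of three; "yaw": the turn about the world's z in rad. In form: {"jaw": [jaw, ...], "delta_pos": [[dx, dy, dz], ...], "yaw": [yaw, ...]}. A call has 1 to 10 rows; each row shifts and turns the commanded pose from where the row before left it; what a row does not reach is not made up. A row lasts 1/12 s, in which the tool goes at most 41.7 mm and 7.16 degrees, less where a joint would pass 70% of its speed; a pose out of reach is approached as far as the arm can. A call with a gripper value outside its range is refused whole. The fingers move at their own pace and stop on an object; "force" is the grip in N (left out, the last holds). Time passes only in rows, so rows that do not move let the fingers close. It gives the time, the measured TCP pose, the force, the opening and the grip force at its end, in the units of the state.
- bot.get_obs(): the state, without advancing time (a new reading comes with each control period).
- camera(name): name is "side" or "top" or "wrist"; returns the picture (384x512x3 uint8, red, green, blue); there is no depth.
- camera_model(name): a dict with "fx", "fy", "cx", "cy" (pixels), "k1" (the pictures are not rectified: a ray, as slopes to the right and down, at radius r is drawn at 1 + k1 r^2 times it, then the intrinsics apply), "R" (3x3) and "t" (3): a world point X has camera coordinates R X + t. Camera axes: x right, y down, z forward; pixel columns grow to the right and rows downward; lengths in m; the calibration is good to about 2 mm. A picture is of the moment at which its call begins: read the wrist's pose just before it. camera_model takes no time and is no camera call; for the wrist camera it gives the pose at the moment of the call.
- bot.job_done(): hands the job in; it is judged then, once.
Trained networks look in the newest picture that a camera, given by its name, has taken for a name from the list of things; names that differ only in an ending like _2 or _b are one class to them, and where a whole thing is asked for, a point or a joint stands for the part that bears it (a point fixed in the world has none). Each returns a list of dicts, best first, with "confidence" (0 to 1); they miss things now and then, are a little off and sometimes report something else, mostly with a low value. They report only what shows in the picture. A call takes as long as a camera call.
- outline_of(camera, thing): "mask" (384x512 bool, what is visible of it) and "xy" ([column, row] in pixels, amid what is visible of it).
- pinpoint(camera, thing): "xy" ([column, row] in pixels: a listed point, or the origin of a listed thing).
The state is a dict: "time": time; "q": joint angles; "qd": joint speeds; "joint_efforts": joint torques, N m; "ee_pos": TCP position; "tcp_rot": TCP orientation; "wrist_force": force on the tool from outside, world axes, zero at the start; "torque": the same for the moment, N m; "opening": finger opening in m; "grasp_force": force on a finger pad.
Only numpy, scipy, OpenCV 4.12 (cv2) and the standard library are available. Lean on these libraries where they do the work, as an engineer would, in place of code of your own. Each camera call takes 0.05 s, during which the arm holds its last target. There are 200 camera calls.

### The job

One glass slide in the open slide box stands proud of the others: press it gently down until it is fully home in its slot. Then close the lid and press its front edge down until the catch snaps and the lid is fully shut, and keep pressing: finish while still holding the lid down with a firm push. Leave the other things on the bench where they are.

Things in the scene. Friction and masses are not known exactly. Their poses are not given: they have to be found in the camera images.
- slide_box: Ivory plastic 25-place box for microscope slides, fixed on the bench: base 85 mm (its x) by 98 mm (its y) by 24 mm high, on a black 120 x 130 x 2 mm pad. Origin: centre of the pad's underside, on the bench. +x points to the hinge side, -x to the front with the catch, z up. Rim of the base 26 mm above the bench; tops of the seated slides 30 mm.
- proud_slide: Slot of the one proud slide. All slides are glass, 76 (box x) x 1 x 26 mm high, on edge side by side along the box's y every 3.6 mm, white frosted end to the front, a few slots empty; the proud one may be in any of six slots over the row. Origin: bottom of the slot, mid-length, 4 mm above the bench; axes as the box's.
- slide_lift (a joint): How far the proud slide stands up out of its slot (m): 0 = fully home and level with the others; at the start 9 to 12.5 mm. It binds in the slot: about 4 N straight down on its top edge moves it, and it stays where it is left. Home means under 2 mm.
- proud_slide_top (a point): Middle of the top edge of the proud slide (30 mm above the bench plus the lift).
- lid: Hinged lid of the box, 85 x 98 mm, an 11 mm deep tray of 2 mm plastic. Origin on the hinge line, mid-width; the box's axes when shut: then it runs 85 mm along -x from the hinge and its flat top is 37 mm above the bench. In the middle of its front edge hangs the catch, a springy tongue 24 mm wide that stands 6 mm out beyond the front edge.
- lid_turn (a joint): Lid angle (rad): 0 fully shut, grows as it opens, 1.57 upright, starts 1.95 to 2.45 (leaning back past the hinge). Stays where left; under 1 N at the front edge turns it. Going down, the catch meets its ridge at 0.084 (front edge 7 mm up) and stops it; pressing there takes up to 12 to 15 N, then the catch gives, the force drops and the lid lands on the rim at 0, locked.
- lid_hinge (a point): Middle of the hinge line: 42.5 mm along the box's +x from its centre, 26 mm above the bench.
- lid_press (a point): Where to press: on the outer (top) face of the lid, mid-width, 75 mm from the hinge line, just inside the front edge. A firm push here is about 8 to 15 N.
- oil_bottle: Amber immersion oil bottle with black cap, 30 mm across, 70 mm high, standing loose. Origin: centre of its underside.
- eyepiece: Black microscope eyepiece standing loose, 34 mm across, 54 mm high. Origin: centre of its underside.
- staining_jar: Round glass staining jar with white lid, 54 mm across, 101 mm high, standing loose. Origin: centre of its underside.
- tally_counter: Small round steel hand counter, 46 mm across, 35 mm high, lying loose. Origin: centre of its underside.

How it is judged:
By the outcome, as a careful person would: the job done as asked, in the order asked, and still so for the second after the job is handed in, while the arm keeps its last pose, push and grip.
It also fails if it takes over 51 s, if anything falls off the work surface, if the arm or the gripper's body presses on something with over 40 N, if the wrist force passes 120 N, or if a joint passes its speed limit or range.

## Working session

There is one attempt and no reset: what is moved stays moved. The work goes in short steps, Python scripts to look and compute and a tool call to move; the robot and the scene stay as the last step left them, time stands still between calls to the robot, and variables do not carry over. Pictures are saved under pics/ and viewed, at most 10 in all, crops included, and the job is handed in when it is done.

Besides the shell and the picture viewer there is one more tool, called as name(argument=value, ...) on one line, values as JSON. move_arm: Moves the arm, as the interface text tells. Its arguments: {"type":"object","properties":{"jaw":{"type":"array"},"delta_pos":{"type":"array"},"yaw":{"type":"array"},"force":{"type":"number"}},"required":["jaw","delta_pos","yaw"]}

```bash
mkdir -p pics
cat > h.py <<'E'
import numpy as np, cv2
from workcell import bot, camera, camera_model, outline_of, pinpoint
def ray(m,xy):
    K=np.array([[m['fx'],0,m['cx']],[0,m['fy'],m['cy']],[0,0,1.]])
    p=np.array([(xy[0]-m['cx'])/m['fx'],(xy[1]-m['cy'])/m['fy']]); u=p.copy()
    for _ in range(20): u=p/(1+m['k1']*(u@u))
    R=np.array(m['R']); t=np.array(m['t'])
    d=R.T@np.array([u[0],u[1],1]); return -R.T@t, d/np.linalg.norm(d)
def onz(m,xy,z):
    o,d=ray(m,xy); return o+d*(z-o[2])/d[2]
def tri(rs):
    A=0;b=0
    for o,d in rs:
        P=np.eye(3)-np.outer(d,d); A=A+P; b=b+P@o
    return np.linalg.solve(A,b)
def proj(m,X):
    c=np.array(m['R'])@X+np.array(m['t']); u=c[:2]/c[2]; u=u*(1+m['k1']*(u@u))
    return np.array([m['fx']*u[0]+m['cx'],m['fy']*u[1]+m['cy']])
E
python3 - <<'E'
from h import *
np.set_printoptions(precision=4,suppress=True)
T=['slide_box','proud_slide','proud_slide_top','lid','lid_hinge','lid_press','oil_bottle','eyepiece','staining_jar','tally_counter']
ims=[];R={}
for c in ['side','top','wrist']:
    im=camera(c); cv2.imwrite(f'pics/{c}0.png',im[:,:,::-1]); m=camera_model(c)
    for t in T:
        r=pinpoint(c,t)
        if r and r[0]['confidence']>.3:
            R.setdefault(t,[]).append(ray(m,r[0]['xy'])); print(c,t,np.round(r[0]['xy'],1),round(r[0]['confidence'],2))
for t,v in R.items():
    if len(v)>1:
        X=tri(v); print(t,X,[round(float(np.linalg.norm(np.cross(X-o,d)))*1e3,1) for o,d in v])
s=bot.get_obs(); print(s['time'],s['ee_pos'],s['tcp_rot'])
a=cv2.imread('pics/side0.png');b=cv2.imread('pics/top0.png')
cv2.imwrite('pics/a.png',cv2.resize(np.vstack([a,b]),(400,600)))
E
```

```text
side slide_box [274.3 211.2] 0.73
side proud_slide [272.  207.2] 0.59
side proud_slide_top [273.1 193.8] 0.56
side lid [257.5 194. ] 0.77
side lid_hinge [258.3 195.9] 0.8
side lid_press [238.6 166.5] 0.6
side oil_bottle [158.5 172.7] 0.53
side staining_jar [396.4 301.5] 0.93
side tally_counter [324.  320.8] 0.87
top slide_box [266.3 180.3] 0.6
top proud_slide [268.9 181.1] 0.56
top proud_slide_top [264.2 176.6] 0.4
top lid [245.8 184.9] 0.69
top lid_hinge [249.9 186.9] 0.92
top lid_press [231.7 186.9] 0.64
top oil_bottle [141.7 235.2] 0.6
top eyepiece [150.9 164.7] 0.49
top staining_jar [268.1 172. ] 0.53
top tally_counter [382.5 235.2] 0.81
slide_box [ 0.5894 -0.0372 -0.0055] [0.8, 0.8]
proud_slide [ 0.5822 -0.0411  0.0143] [4.2, 4.2]
proud_slide_top [ 0.5911 -0.0306  0.0428] [2.2, 2.2]
lid [0.5763 0.0117 0.0226] [1.4, 1.4]
lid_hinge [0.5707 0.0019 0.0262] [1.0, 1.0]
lid_press [0.5575 0.0462 0.0932] [6.0, 6.0]
oil_bottle [ 0.4564  0.2704 -0.0067] [4.9, 4.9]
staining_jar [ 0.7161 -0.1772 -0.2592] [145.9, 145.9]
tally_counter [ 0.4512 -0.3233  0.0033] [2.5, 2.5]
1.65 [0.1242 0.5358 0.4047] [-179.9976   -0.0007  166.9488]
```

Run:
```python
import cv2,numpy as np
a=cv2.imread('pics/side0.png');b=cv2.imread('pics/top0.png')
a=cv2.resize(a[120:270,180:350],None,fx=4,fy=4,interpolation=cv2.INTER_CUBIC)
cv2.imwrite('pics/a2.png',a)
cv2.imwrite('pics/b2.png',cv2.resize(b[120:260,120:420],None,fx=2.6,fy=2.6,interpolation=cv2.INTER_CUBIC))
```

```text
(no output)
```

View pics/a2.png

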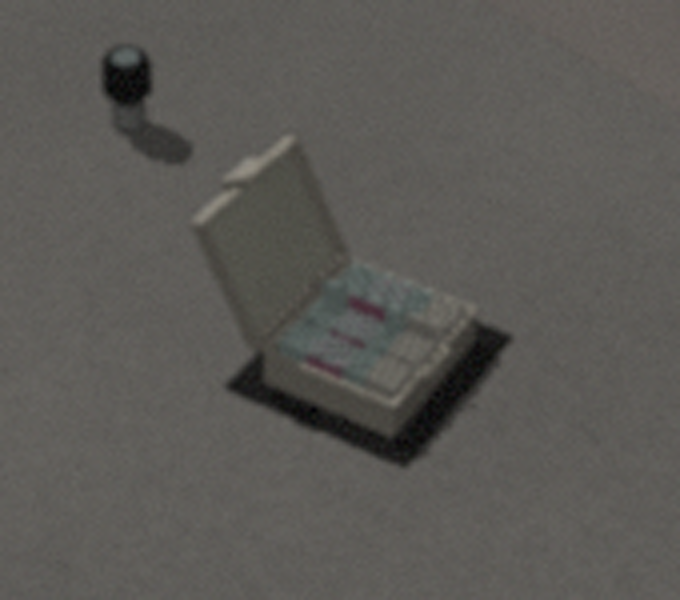

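View pics/b2.png

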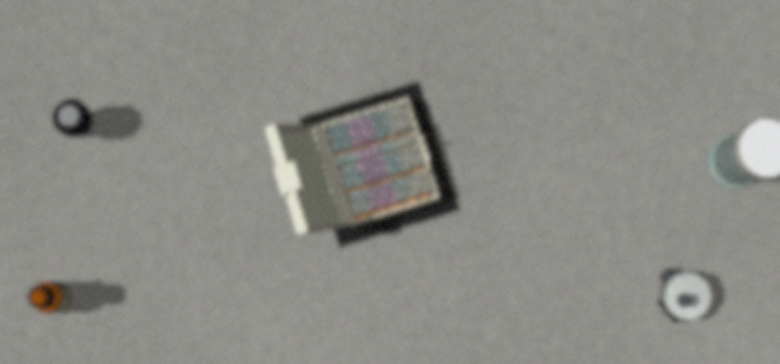

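Run:
```python
from h import *
np.set_printoptions(precision=4,suppress=True)
m=camera_model('top')
P=np.array([onz(m,p,.002) for p in [(279.6,152.7),(295.8,199.6),(250.8,213.5)]]);print(P, (P[0]+P[2])/2)
for a,b in [(0,1),(1,2)]:
    d=P[b]-P[a]; print(np.linalg.norm(d),np.degrees(np.arctan2(d[1],d[0])))
w=camera_model('wrist');Rw=np.array(w['R']);C=-Rw.T@w['t'];s=bot.get_obs()
print('cam',C,'fwd',Rw[2],'right',Rw[0],w['fx'],w['cx'],w['cy'],s['ee_pos'])
print('top cam',-np.array(m['R']).T@m['t'], 'side',-np.array(camera_model('side')['R']).T@camera_model('side')['t'])
```

```text
[[ 0.6585 -0.0708  0.002 ]
 [ 0.5413 -0.1104  0.002 ]
 [ 0.5068  0.0005  0.002 ]] [ 0.5827 -0.0352  0.002 ]
0.12373316868109198 -161.3543810567892
0.11615572612572111 107.24617864943706
cam [0.0566 0.5517 0.3749] fwd [ 0.2645 -0.0607 -0.9625] right [0.226  0.9741 0.0007] 312.1956784545477 260.9354616702407 186.77974696880491 [0.1242 0.5358 0.4047]
top cam [ 0.4447 -0.018   1.1383] side [ 0.0298 -0.6011  0.7132]
```

move_arm(jaw=[0, 0, 0, 0, 0, 0, 0, 0, 0, 0], delta_pos=[[0.0236, -0.0305, 0], [0.0236, -0.0305, 0], [0.0236, -0.0305, 0], [0.0236, -0.0305, 0], [0.0236, -0.0305, 0], [0.0236, -0.0305, 0], [0.0236, -0.0305, 0], [0.0236, -0.0305, 0], [0.0236, -0.0305, 0], [0.0236, -0.0305, 0]], yaw=[-0.052, -0.052, -0.052, -0.052, -0.052, -0.052, -0.052, -0.052, -0.052, -0.052])

```text
time: 2.48
ee_pos: [0.3608, 0.229, 0.405]
tcp_rot: [180.0, 0.0, 137.0]
wrist_force: [0.8, 0.3, 0.1]
opening: 0.0852
grasp_force: 0.0
```

move_arm(jaw=[0, 0, 0, 0, 0, 0, 0, 0, 0, 0], delta_pos=[[0.0236, -0.0305, -0.008], [0.0236, -0.0305, -0.008], [0.0236, -0.0305, -0.008], [0.0236, -0.0305, -0.008], [0.0236, -0.0305, -0.008], [0.0236, -0.0305, -0.008], [0.0236, -0.0305, -0.008], [0.0236, -0.0305, -0.008], [0.0236, -0.0305, -0.008], [0.0236, -0.0305, -0.008]], yaw=[-0.052, -0.052, -0.052, -0.052, -0.052, -0.052, -0.052, -0.052, -0.052, -0.052])

```text
time: 3.32
ee_pos: [0.597, -0.0761, 0.3242]
tcp_rot: [180.0, 0.0, 107.2]
wrist_force: [0.1, 0.2, 0.4]
opening: 0.0854
grasp_force: 0.0
```

```bash
cat > look.py <<'E'
import sys
from h import *
np.set_printoptions(precision=4,suppress=True)
n=sys.argv[1]; s=bot.get_obs(); m=camera_model('wrist')
im=camera('wrist'); cv2.imwrite(f'pics/w{n}.png',im[:,:,::-1])
out={k:np.array(m[k]) for k in m}
print(s['time'],s['ee_pos'],s['tcp_rot'],s['wrist_force'])
for t in ['slide_box','proud_slide','proud_slide_top','lid_hinge','lid_press']:
    r=pinpoint('wrist',t)
    if r:
        print(t,np.round(r[0]['xy'],1),round(r[0]['confidence'],2)); out['P_'+t]=np.array(r[0]['xy'])
np.savez(f'w{n}.npz',**out)
E
python3 look.py 1
```

```text
3.3167 [ 0.597  -0.0761  0.3242] [179.9891   0.0019 107.1955] [0.1385 0.2283 0.4095]
slide_box [257.7 124.2] 0.81
proud_slide [265.5 127.8] 0.71
proud_slide_top [267.7 134.7] 0.62
lid_hinge [259.3  79.3] 0.61
```

Run:
```python
import cv2
a=cv2.imread('pics/w1.png')[40:260,150:370]
cv2.imwrite('pics/w1c.png',cv2.resize(a,(600,600),interpolation=cv2.INTER_CUBIC))
```

```text
(no output)
```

View pics/w1c.png

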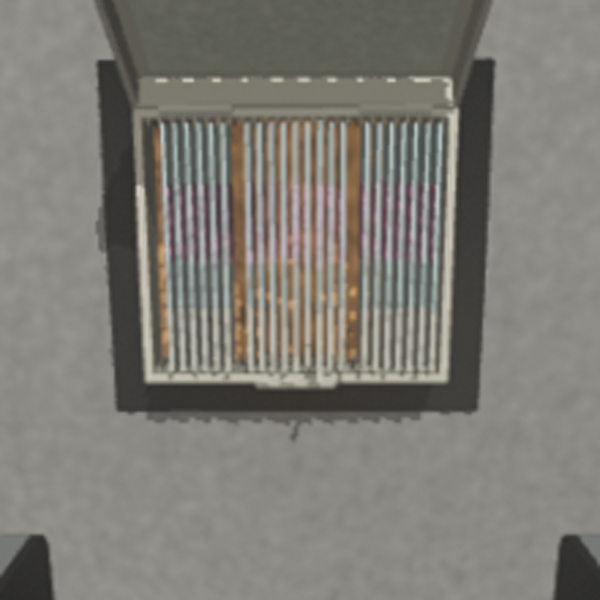

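move_arm(jaw=[0, 0], delta_pos=[[0.03, 0.01, 0.0], [0.03, 0.01, 0.0]], yaw=[0, 0])

```text
time: 3.78
ee_pos: [0.6555, -0.0531, 0.3268]
tcp_rot: [179.9, 0.0, 107.4]
wrist_force: [0.5, -0.3, 0.5]
opening: 0.0852
grasp_force: 0.0
```

```bash
python3 look.py 2
python3 - <<'E'
from h import *
np.set_printoptions(precision=4,suppress=True)
import numpy as np
a=np.load('w1.npz');b=np.load('w2.npz')
for k in a:
    if k[:2]=='P_' and k in b: print(k,tri([ray(a,a[k]),ray(b,b[k])]))
x=cv2.imread('pics/w2.png')[40:260,130:400]
cv2.imwrite('pics/w2c.png',cv2.resize(x,None,fx=2.7,fy=2.7,interpolation=cv2.INTER_CUBIC))
E
```

```text
3.7833 [ 0.6555 -0.0531  0.3268] [179.8832   0.0425 107.3979] [ 0.4768 -0.2502  0.4659]
slide_box [194.1 131.5] 0.6
proud_slide [199.5 134.1] 0.87
proud_slide_top [188.5 138. ] 0.77
lid_hinge [181.8  86.9] 0.63
lid_press [157.2   5.9] 0.95
P_slide_box [ 0.5808 -0.0345 -0.0125]
P_proud_slide [ 0.5884 -0.0342 -0.0021]
P_proud_slide_top [ 0.589  -0.0333  0.0483]
P_lid_hinge [0.5706 0.0041 0.0351]
```

View pics/w2c.png

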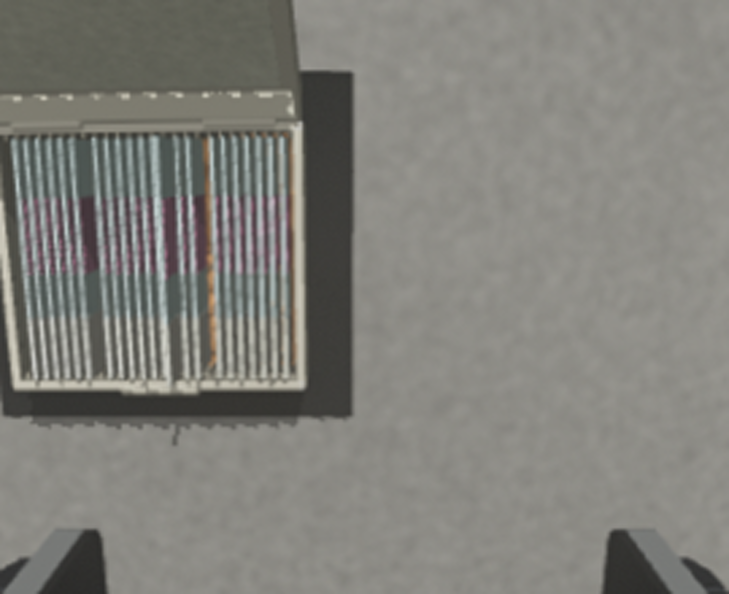

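Run:
```python
from h import *
np.set_printoptions(precision=4,suppress=True)
a=np.load('w1.npz');b=np.load('w2.npz')
f=lambda p:(150+p[0]/2.727,40+p[1]/2.727); g=lambda p:(130+p[0]/2.7,40+p[1]/2.7)
P=np.array([onz(a,f(p),.026) for p in [(147,381),(447,381),(458,108),(137,110)]])
Q=np.array([onz(a,f(p),.002) for p in [(117,410),(477,410),(495,60),(97,60)]])
q=np.array([onz(b,g(p),.002) for p in [(353,415),(353,72)]])
r=np.array([onz(b,g(p),.026) for p in [(305,388),(300,124)]])
print(P,Q,q,r)
for S in(P,Q):
    print('c',S.mean(0),'yaw',np.degrees(np.arctan2(*((S[2]+S[3]-S[0]-S[1])[1::-1]))),np.degrees(np.arctan2(*((S[0]+S[3]-S[1]-S[2])[1::-1]))),np.linalg.norm(S[0]-S[1]),np.linalg.norm(S[2]-S[1]))
for z in (.039,.041,.0425): print(z,[onz(b,g(p),z) for p in [(168,382),(155,138)]], onz(a,a['P_proud_slide_top'],z),onz(b,b['P_proud_slide_top'],z))
print(onz(b,b['P_lid_press'],.09))
```

```text
[[ 0.5482 -0.0909  0.026 ]
 [ 0.6418 -0.062   0.026 ]
 [ 0.6164  0.0195  0.026 ]
 [ 0.5238 -0.0098  0.026 ]] [[ 0.538  -0.1118  0.002 ]
 [ 0.6616 -0.0736  0.002 ]
 [ 0.6266  0.0402  0.002 ]
 [ 0.5024  0.0018  0.002 ]] [[ 0.6619 -0.0732  0.002 ]
 [ 0.6264  0.0404  0.002 ]] [[ 0.6416 -0.062   0.026 ]
 [ 0.616   0.0186  0.026 ]]
c [ 0.5825 -0.0358  0.026 ] yaw 107.00115794698038 -162.6601544742279 0.09793720139168535 0.08533004604900947
c [ 0.5822 -0.0358  0.002 ] yaw 107.25593090918602 -162.83601054443864 0.12941507950230227 0.11905175440458236
0.039 [array([ 0.5991, -0.0695,  0.039 ]), array([0.5769, 0.0019, 0.039 ])] [ 0.5898 -0.035   0.039 ] [ 0.587  -0.0342  0.039 ]
0.041 [array([ 0.5994, -0.0688,  0.041 ]), array([0.5773, 0.002 , 0.041 ])] [ 0.5897 -0.0348  0.041 ] [ 0.5874 -0.0339  0.041 ]
0.0425 [array([ 0.5996, -0.0683,  0.0425]), array([0.5777, 0.0021, 0.0425])] [ 0.5896 -0.0347  0.0425] [ 0.5877 -0.0336  0.0425]
[0.5571 0.0484 0.09  ]
```

move_arm(jaw=[1, 1, 1, 1, 1, 1, 1, 1], delta_pos=[[-0.022, 0.006, -0.015], [-0.022, 0.006, -0.015], [-0.022, 0.006, -0.015], [-0.002, 0.001, -0.015], [0, 0, -0.015], [0, 0, -0.015], [0, 0, 0], [0, 0, 0]], yaw=[0, 0, 0, 0, 0, 0, 0, 0])

```text
time: 4.75
ee_pos: [0.5873, -0.0352, 0.2352]
tcp_rot: [-180.0, -0.0, 107.4]
wrist_force: [0.3, -0.7, 1.3]
opening: 0.0
grasp_force: 0.0
```

move_arm(jaw=[1, 1, 1, 1, 1], delta_pos=[[0, 0, -0.004], [0, 0, -0.004], [0, 0, -0.004], [0, 0, -0.002], [0, 0, -0.002]], yaw=[0, 0, 0, 0, 0])

```text
time: 5.17
ee_pos: [0.5882, -0.0352, 0.2185]
tcp_rot: [-180.0, 0.0, 107.4]
wrist_force: [-0.3, 0.3, -0.1]
opening: 0.0001
grasp_force: 0.0
```

move_arm(jaw=[1, 1, 1, 1], delta_pos=[[0, 0, -0.002], [0, 0, -0.002], [0, 0, -0.002], [0, 0, 0]], yaw=[0, 0, 0, 0])

```text
time: 5.5
ee_pos: [0.5883, -0.0352, 0.2126]
tcp_rot: [180.0, 0.0, 107.4]
wrist_force: [-0.3, 0.1, -0.7]
opening: -0.0001
grasp_force: 0.0
```

move_arm(jaw=[1, 1, 1, 1], delta_pos=[[0, 0, -0.002], [0, 0, -0.002], [0, 0, -0.001], [0, 0, 0]], yaw=[0, 0, 0, 0])

```text
time: 5.83
ee_pos: [0.5883, -0.0352, 0.2076]
tcp_rot: [180.0, 0.0, 107.4]
wrist_force: [0.4, 0.7, 1.1]
opening: 0.0001
grasp_force: 0.8
```

move_arm(jaw=[1, 1, 1], delta_pos=[[0, 0, -0.001], [0, 0, -0.001], [0, 0, -0.001]], yaw=[0, 0, 0])

```text
time: 6.08
ee_pos: [0.5883, -0.0352, 0.2047]
tcp_rot: [180.0, 0.0, 107.4]
wrist_force: [-0.2, 0.4, 4.4]
opening: 0.0001
grasp_force: 2.0
```

```bash
python3 look.py 3
python3 - <<'E'
from h import *
b=camera('side'); print(bot.get_obs()['wrist_force'])
x=cv2.imread('pics/w3.png')
y=b[150:260,210:340,::-1]
cv2.imwrite('pics/c3.png',np.hstack([cv2.resize(x,(400,300)),cv2.resize(y,(355,300),interpolation=cv2.INTER_CUBIC)]))
E
```

```text
6.0833 [ 0.5883 -0.0352  0.2047] [179.9817   0.0058 107.361 ] [-0.2382  0.3875  4.36  ]
slide_box [253.5 215.3] 0.66
proud_slide [262.6 222.8] 0.63
lid_press [236.5  22.5] 0.9
[ 0.1992317  -0.69723132  1.57080358]
```

View pics/c3.png

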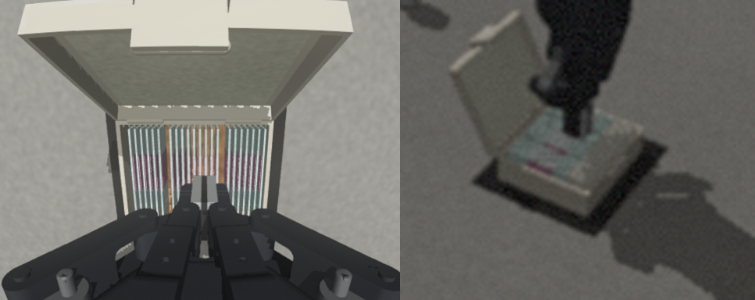

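move_arm(jaw=[1, 1, 1], delta_pos=[[0, 0, -0.001], [0, 0, -0.001], [0, 0, -0.001]], yaw=[0, 0, 0])

```text
time: 6.68
ee_pos: [0.5882, -0.0352, 0.2034]
tcp_rot: [179.9, 0.0, 107.4]
wrist_force: [-8.1, -0.1, 24.4]
opening: -0.0003
grasp_force: 11.9
```

move_arm(jaw=[1, 1, 1, 1, 1, 1], delta_pos=[[0, 0, 0.004], [0, 0, 0.015], [0, 0, 0.03], [0, 0, 0.04], [0.012, -0.038, 0.03], [0.01, -0.03, 0.0]], yaw=[0, 0, 0, 0, 0, 0])

```text
time: 7.18
ee_pos: [0.6089, -0.0967, 0.3223]
tcp_rot: [179.6, 0.2, 107.5]
wrist_force: [3.0, 0.2, 1.4]
opening: 0.0002
grasp_force: 0.0
```

```bash
python3 look.py 4
python3 - <<'E'
from h import *
np.set_printoptions(precision=4,suppress=True)
a=np.load('w4.npz');b=np.load('w2.npz')
d=[]
for c in('side','top'):
    camera(c);r=pinpoint(c,'lid_press');print(r[0]);d.append(ray(camera_model(c),r[0]['xy']))
rs=d+[ray(x,x['P_lid_press']) for x in (np.load('w2.npz'),np.load('w3.npz'),a) if 'P_lid_press' in x]
X=tri(rs);print(X,[np.linalg.norm(np.cross(X-o,v))*1e3 for o,v in rs])
C=np.array([.5823,-.0358]);u=np.array([np.cos(np.radians(107.2)),np.sin(np.radians(107.2))])
print('from hinge x,z',(X[:2]-C)@u-.0425,X[2]-.026)
x=cv2.imread('pics/w4.png')[20:330,80:440]
cv2.imwrite('pics/w4c.png',cv2.resize(x,None,fx=1.9,fy=1.9,interpolation=cv2.INTER_CUBIC))
E
```

```text
7.1833 [ 0.6089 -0.0967  0.3223] [179.5839   0.2053 107.5179] [2.9584 0.2271 1.3927]
slide_box [250.   98.1] 0.9
proud_slide [257.5 101.4] 0.65
proud_slide_top [255.5 103.7] 0.69
lid_hinge [250.3  46.2] 0.73
lid_press [251.  101.3] 0.65
{'xy': [240.5, 162.5], 'confidence': 0.78}
{'xy': [231.4, 190.2], 'confidence': 0.74}
[0.5622 0.0253 0.1202] [np.float64(19.158776469445712), np.float64(19.385608576374), np.float64(18.93152855476864), np.float64(15.854717411346881), np.float64(62.882472876202826)]
from hinge x,z 0.021782309251301223 0.09415710639666598
```

View pics/w4c.png

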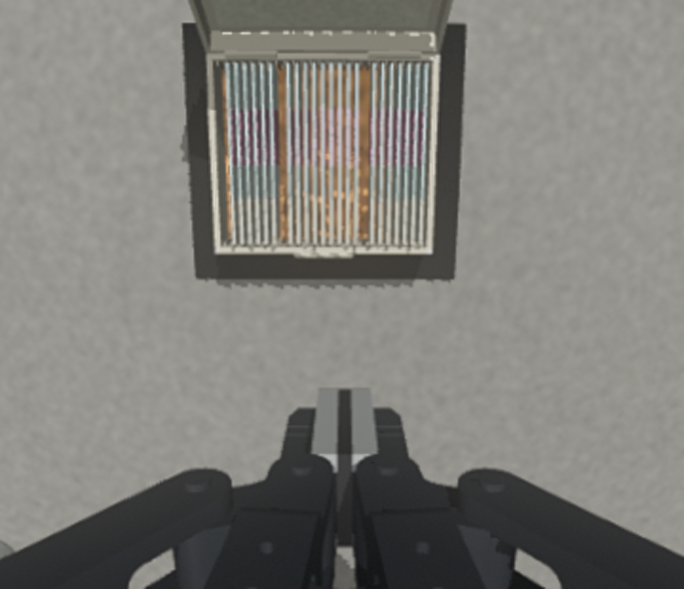

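move_arm(jaw=[1, 1, 1], delta_pos=[[0.022, 0.02, 0], [0.022, 0.02, 0], [0, 0, 0]], yaw=[0, 0, 0])

```text
time: 7.93
ee_pos: [0.6544, -0.0537, 0.3148]
tcp_rot: [180.0, -0.0, 107.5]
wrist_force: [1.9, -0.6, 0.5]
opening: -0.0003
grasp_force: 0.0
```

```bash
python3 look.py 5
python3 - <<'E'
from h import *
np.set_printoptions(precision=4,suppress=True)
rs=[ray(camera_model('side'),(240.5,162.5)),ray(camera_model('top'),(231.4,190.2))]
rs+=[ray(x,x['P_lid_press']) for x in (np.load('w2.npz'),np.load('w3.npz'),np.load('w5.npz')) if 'P_lid_press' in x]
X=tri(rs);print(X,[np.linalg.norm(np.cross(X-o,v))*1e3 for o,v in rs])
C=np.array([.5823,-.0358]);u=np.array([np.cos(np.radians(107.2)),np.sin(np.radians(107.2))])
x,z=(X[:2]-C)@u-.0425,X[2]-.026
print('from hinge x,z',x,z,'theta',np.arctan2(z,-x)+np.arctan2(11,75), np.hypot(x,z))
x=cv2.imread('pics/w5.png')[30:250,100:380]
cv2.imwrite('pics/w5c.png',cv2.resize(x,None,fx=2.7,fy=2.7,interpolation=cv2.INTER_CUBIC))
E
```

```text
7.9333 [ 0.6544 -0.0537  0.3148] [179.962   -0.0456 107.5205] [ 1.855  -0.6381  0.5278]
slide_box [191.  133.9] 0.96
proud_slide [196.8 135.3] 0.55
proud_slide_top [190.5 138.1] 0.72
lid_press [152.4   0.6] 0.83
[0.5578 0.0459 0.1004] [np.float64(3.495033484938566), np.float64(4.78194329727867), np.float64(3.0831917632660675), np.float64(1.0934263974577925), np.float64(2.3374072629705576)]
from hinge x,z 0.042759349952573834 0.07441081066318612 theta 2.237987604617674 0.08582150518325352
```

View pics/w5c.png

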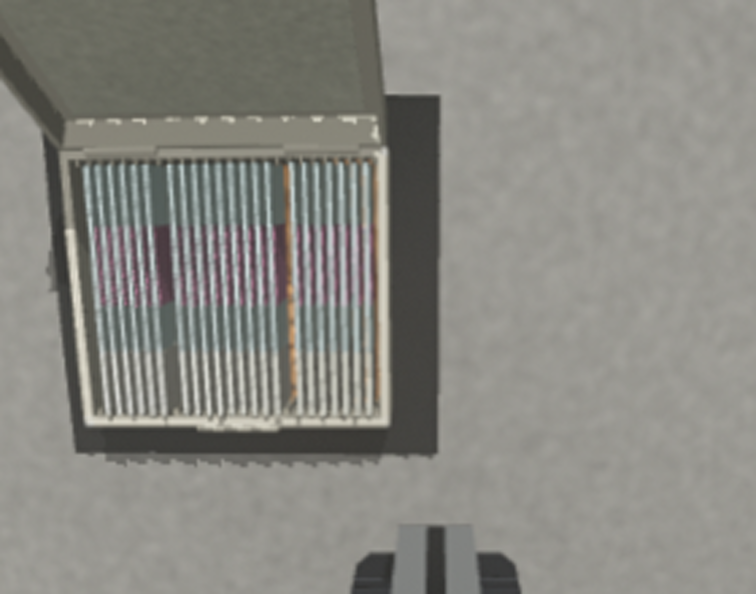

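move_arm(jaw=[1, 1, 1, 1, 1, 1, 1, 1, 1, 1], delta_pos=[[0, 0, 0.012], [-0.0226, 0.0299, 0], [-0.0226, 0.0299, 0], [-0.0226, 0.0299, 0], [-0.0226, 0.0299, 0], [-0.0226, 0.0299, 0], [0, 0, 0], [0, 0, -0.02], [0, 0, -0.025], [0, 0, 0]], yaw=[0, 0, 0, 0, 0, 0, 0, 0, 0, 0])

```text
time: 9.07
ee_pos: [0.5382, 0.0922, 0.2798]
tcp_rot: [-179.8, -0.0, 107.4]
wrist_force: [-0.3, -0.7, -0.9]
opening: 0.0001
grasp_force: 0.0
```

```bash
python3 look.py 6
python3 - <<'E'
import cv2
from workcell import camera
import numpy as np
y=camera('side')[60:260,170:370,::-1]; x=cv2.imread('pics/w6.png')
cv2.imwrite('pics/c6.png',np.hstack([cv2.resize(x,(400,300)),cv2.resize(y,(300,300))]))
E
```

```text
9.0667 [0.5382 0.0922 0.2798] [-179.7576   -0.0277  107.3584] [-0.2833 -0.7128 -0.9413]
slide_box [266.5 319.6] 0.59
```

View pics/c6.png

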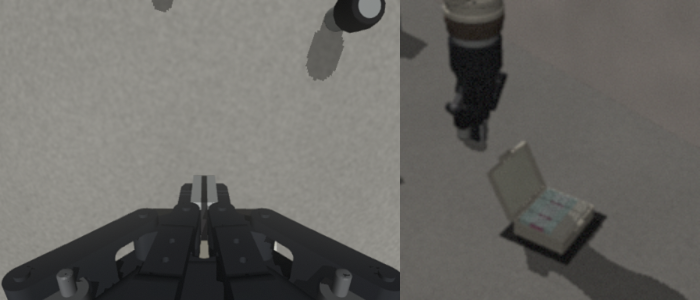

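move_arm(jaw=[1, 1, 1, 1, 1, 1, 1, 1], delta_pos=[[0.002, 0.001, -0.018], [0.002, 0, -0.019], [0, 0, 0], [0.003, -0.0096, 0.001], [0.003, -0.0096, 0.001], [0.003, -0.0096, 0.002], [0.003, -0.0096, 0.002], [0, 0, 0]], yaw=[0, 0, 0, 0, 0, 0, 0, 0])

```text
time: 10.08
ee_pos: [0.5561, 0.0531, 0.2532]
tcp_rot: [179.9, 0.0, 107.2]
wrist_force: [-0.5, -1.2, -0.5]
opening: 0.0001
grasp_force: 0.0
```

move_arm(jaw=[1, 1, 1, 1, 1, 1], delta_pos=[[0.003, -0.0096, 0.002], [0.003, -0.0096, 0.002], [0.003, -0.0096, 0.002], [0.003, -0.0096, 0.002], [0.003, -0.0096, 0.001], [0, 0, 0]], yaw=[0, 0, 0, 0, 0, 0])

```text
time: 10.58
ee_pos: [0.5708, 0.0054, 0.2609]
tcp_rot: [180.0, 0.0, 107.3]
wrist_force: [0.2, -0.3, -0.3]
opening: -0.0003
grasp_force: 0.0
```

move_arm(jaw=[1, 1, 1, 1, 1, 1, 1, 1], delta_pos=[[0.003, -0.0096, -0.001], [0.003, -0.0096, -0.002], [0.003, -0.0096, -0.003], [0.003, -0.0096, -0.004], [0.003, -0.0096, -0.005], [0.003, -0.0096, -0.007], [0.002, -0.006, -0.006], [0, 0, 0]], yaw=[0, 0, 0, 0, 0, 0, 0, 0])

```text
time: 11.25
ee_pos: [0.5901, -0.0578, 0.2306]
tcp_rot: [-179.9, -0.0, 107.3]
wrist_force: [-0.1, 0.1, -0.1]
opening: -0.0005
grasp_force: 0.0
```

```bash
python3 look.py 7
python3 - <<'E'
import cv2
from workcell import camera
import numpy as np
y=camera('side')[60:260,170:370,::-1]; x=cv2.imread('pics/w7.png')
cv2.imwrite('pics/c7.png',np.hstack([cv2.resize(x,(400,300)),cv2.resize(y,(300,300))]))
E
```

```text
11.25 [ 0.5901 -0.0578  0.2306] [-179.8656   -0.0407  107.2818] [-0.1485  0.0878 -0.1421]
slide_box [261.  171.6] 0.73
lid_hinge [262.2 107. ] 0.8
```

View pics/c7.png

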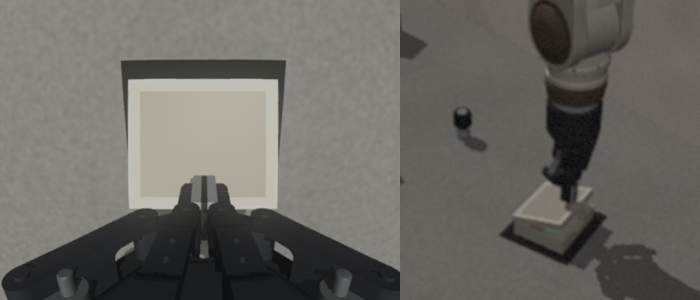

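move_arm(jaw=[1, 1, 1, 1, 1, 1], delta_pos=[[0.001, -0.004, -0.003], [0.001, -0.004, -0.003], [0, 0, -0.003], [0, 0, -0.002], [0, 0, -0.001], [0, 0, -0.001]], yaw=[0, 0, 0, 0, 0, 0])

```text
time: 12.1
ee_pos: [0.5922, -0.0645, 0.2194]
tcp_rot: [-180.0, -0.0, 107.4]
wrist_force: [-0.2, 0.1, -0.6]
opening: 0.0001
grasp_force: 0.1
```

move_arm(jaw=[1, 1, 1], delta_pos=[[0, 0, -0.001], [0, 0, -0.001], [0, 0, 0]], yaw=[0, 0, 0])

```text
time: 12.35
ee_pos: [0.5922, -0.0644, 0.2175]
tcp_rot: [-180.0, -0.0, 107.4]
wrist_force: [-0.8, -0.5, -0.3]
opening: 0.0001
grasp_force: 0.0
```

move_arm(jaw=[1, 1, 1], delta_pos=[[0, 0, -0.001], [0, 0, -0.001], [0, 0, 0]], yaw=[0, 0, 0])

```text
time: 12.6
ee_pos: [0.5923, -0.0645, 0.2168]
tcp_rot: [179.9, 0.0, 107.4]
wrist_force: [-1.8, -0.2, 7.6]
opening: 0.0
grasp_force: 3.3
```

move_arm(jaw=[1, 1], delta_pos=[[0, 0, -0.001], [0, 0, 0]], yaw=[0, 0])

```text
time: 12.77
ee_pos: [0.5924, -0.0646, 0.2157]
tcp_rot: [179.9, 0.1, 107.4]
wrist_force: [-1.1, -0.7, 5.7]
opening: 0.0002
grasp_force: 2.7
```

move_arm(jaw=[1, 1, 1], delta_pos=[[0, 0, -0.001], [0, 0, -0.001], [0, 0, 0]], yaw=[0, 0, 0])

```text
time: 13.02
ee_pos: [0.5924, -0.0645, 0.2137]
tcp_rot: [179.9, 0.0, 107.4]
wrist_force: [-0.3, 0.1, -0.4]
opening: -0.0003
grasp_force: 0.0
```

move_arm(jaw=[1, 1], delta_pos=[[0, 0, -0.001], [0, 0, 0]], yaw=[0, 0])

```text
time: 13.18
ee_pos: [0.5921, -0.0644, 0.2113]
tcp_rot: [-180.0, -0.0, 107.4]
wrist_force: [0.4, 0.2, 0.1]
opening: 0.0004
grasp_force: 0.0
```

move_arm(jaw=[1, 1, 1], delta_pos=[[0, 0, -0.001], [0, 0, 0], [0, 0, 0]], yaw=[0, 0, 0])

```text
time: 13.43
ee_pos: [0.5922, -0.0644, 0.2105]
tcp_rot: [-180.0, -0.0, 107.4]
wrist_force: [0.6, -0.3, 0.6]
opening: -0.0001
grasp_force: 0.0
```

move_arm(jaw=[1, 1, 1], delta_pos=[[0, 0, -0.001], [0, 0, 0], [0, 0, 0]], yaw=[0, 0, 0])

```text
time: 13.68
ee_pos: [0.5922, -0.0644, 0.2104]
tcp_rot: [180.0, 0.0, 107.4]
wrist_force: [-2.9, -0.8, 6.8]
opening: 0.0003
grasp_force: 3.0
```

move_arm(jaw=[1, 1, 1, 1], delta_pos=[[0, 0, -0.0005], [0, 0, 0], [0, 0, 0], [0, 0, 0]], yaw=[0, 0, 0, 0])

```text
time: 14.02
ee_pos: [0.5922, -0.0644, 0.2103]
tcp_rot: [180.0, 0.0, 107.4]
wrist_force: [-3.9, 0.8, 8.6]
opening: 0.0001
grasp_force: 4.4
```

move_arm(jaw=[1, 1, 1, 1], delta_pos=[[0, 0, 0], [0, 0, 0], [0, 0, 0], [0, 0, 0]], yaw=[0, 0, 0, 0])

```text
time: 14.35
ee_pos: [0.5922, -0.0644, 0.2103]
tcp_rot: [180.0, 0.0, 107.4]
wrist_force: [-2.9, 0.8, 9.7]
opening: 0.0004
grasp_force: 4.4
```

move_arm(jaw=[1, 1, 1, 1, 1, 1], delta_pos=[[0, 0, -0.0003], [0, 0, 0], [0, 0, 0], [0, 0, 0], [0, 0, 0], [0, 0, 0]], yaw=[0, 0, 0, 0, 0, 0])

```text
time: 14.85
ee_pos: [0.5922, -0.0644, 0.2103]
tcp_rot: [179.9, 0.0, 107.4]
wrist_force: [-5.0, 1.2, 11.5]
opening: 0.0001
grasp_force: 5.3
```

```bash
python3 look.py 8
python3 - <<'E'
import cv2
from workcell import camera,bot
import numpy as np
y=camera('side')[150:260,210:340,::-1]; x=cv2.imread('pics/w8.png')
print(bot.get_obs()['wrist_force'])
cv2.imwrite('pics/c8.png',np.hstack([cv2.resize(x,(400,300)),cv2.resize(y,(355,300))]))
E
```

```text
14.85 [ 0.5922 -0.0644  0.2103] [179.9475   0.0179 107.3638] [-4.9895  1.1616 11.486 ]
lid_hinge [257.2  93.6] 0.93
[-3.92549098  1.77601784 10.91000023]
```

View pics/c8.png

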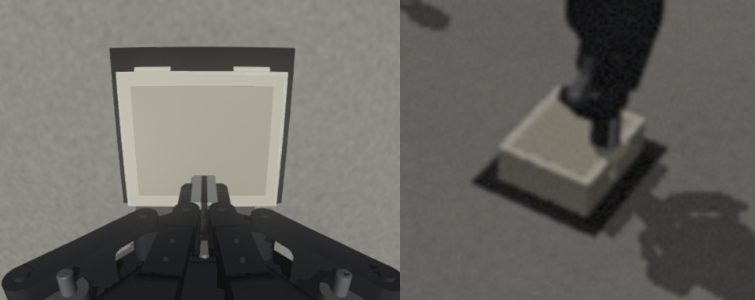

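The picture shows the lid flat on the base. The fingertips rest just inside its front edge, pressing with about 11 N.

```bash
python3 -c "
from workcell import bot
print(bot.job_done())"
```

```text
the job is handed in; nothing more can be done
None
```

The proud slide is pressed home, the lid is shut with its catch snapped, and I handed the job in with the arm still pressing the lid's front edge at about 11 N; the slide press briefly reached about 24 N at its hard stop, against the roughly 4 N needed to move it.

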